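Start a filler plug's thread by feel and screw it home

ROBOT

A 6-joint arm with a two-finger parallel gripper is mounted at the origin on a cart in front of the work surface, level with it; the furniture and walls round the work are solid. World frame = base frame: x ahead of the robot, y to its left, z up, the work surface at z = 0. Lengths are in m, angles in rad, forces in N, time in s.
With the tool pointing down it reaches from about 0.325 to 0.925 m from the base axis. Payload 3.1 kg.
Tool frame: the origin (TCP) lies midway between the tips of the shut fingers; the grasp point (between the pads) lies bot.pinch_z behind it (bot.pinch_z is the distance from the TCP to the grasp point, in m); y points along the fingers, x is the direction in which the jaws open and shut, and the axes are right-handed (so a half turn about y gives the same grasp; the last joint's range is limited). The gripper opens to 85 mm and grips with 20 to 120 N. Pads are 22 mm wide; open, the fingers measure 114 mm over their backs; the gripper's body (76 mm by 85 mm) begins 54 mm behind the grasp point. The pads swing forward as they close: fully open they stand 13 mm farther back than shut.
Start: joints at [-1.4, 0.217, 1.613, -0, 1.311, -0.112], TCP at [0.174, -0.6, 0.211] pointing down, gripper open.
Joint ranges: [-2.75, 2.75], [-0.78, 2.1], [0.31, 2.55], [-1.13, 4.27], [0.13, 2.63], [-2.58, 2.58]. Speed limits (rad/s): [2.79, 2.79, 3.14, 3.14, 3.14, 3.14].

INTERFACE

Orientations are given as a 3x3 rotation matrix whose columns are the frame's x, y, z axes.
In Python, from workcell import bot gives the robot as it stands. The module is installed in compiled form; this text tells all that it offers.
- The arm moves only by the tool jog_arm, never from a script. Its argument "increments" is text: rows parted by semicolons, each of 7 numbers parted by spaces: the shift along the tool's x, y, z in cm, then the turn, a rotation vector about the tool's x, y, z in degrees, then the closure, from -1 (fully open) to 1 (shut), so that 0 is half open. In form: dx dy dz wx wy wz claw; .... A call has exactly 8 rows; each row shifts and turns the commanded pose from where the row before left it, along the tool's axes as they then stand; what a row does not reach is not made up. A row lasts 1/12 s, in which the tool goes at most 41.7 mm and 7.16 degrees, less where a joint would pass 70% of its speed; a pose out of reach is approached as far as the arm can. A call with a gripper value outside its range is refused whole. The fingers move at their own pace and stop on an object; "newtons" is the grip in N (left out, the last holds). Time passes only in rows, so rows that do not move let the fingers close, or fill a call up. It gives the time, the measured TCP pose, the force and the opening at its end, in the units of the state.
- bot.get_state(): the state, without advancing time (a new reading comes with each control period).
- bot.camera(name): name is "scene" or "side" or "wrist"; returns a dict with "pixels" (400x640x3 uint8, blue, green, red), "fx", "fy", "cx", "cy" (pixels), "rvec" (rotation vector, rad) and "tvec" (3), from world to camera coordinates, as OpenCV has them; the wrist camera has in their place "tool_from_camera" (4x4, takes a point from camera to tool coordinates, whose origin is the TCP and whose axes are the tool frame's). Camera axes: x right, y down, z forward; pixel columns grow to the right and rows downward; lengths in m; the calibration is good to about 2 mm. A picture is of the moment at which its call begins: read the wrist's pose just before it. There is no depth.
- bot.job_done(): hands the job in, once; it reports no verdict.
Trained networks look in the newest picture that a camera, given by its name, has taken for a name from the list of things; names that differ only in an ending like _2 or _b are one class to them, and where a whole thing is asked for, a point or a joint stands for the part that bears it (a point fixed in the world has none). Each returns a list of dicts, best first, with "confidence" (0 to 1); they miss things now and then, are a little off and sometimes report something else, mostly with a low value. They report only what shows in the picture. A call takes as long as a camera call.
- bot.boxes_of(camera, thing): "centre" ([x, y, z] in m, in the coordinates of the camera as it stood for that picture, good to about 4 mm: the middle of the surface that is visible of it).
- bot.trace(camera, thing): "pixels" (400x640 bool, what is visible of it).
The state is a dict: "time_s": time; "qpos": joint angles; "qd": joint speeds; "effort": joint torques, N m; "tcp_pos": TCP position; "eef_rot": TCP orientation; "wrist_force": force on the tool from outside, world axes, zero at the start; "wrist_torque": the same for the moment, N m; "gripper_width": opening from 0.0 (shut) to 1.0 (fully open).
Only numpy, scipy, OpenCV 4.12 (cv2) and the standard library are available. Lean on these libraries where they do the work, as an engineer would, in place of code of your own. Each camera call takes 0.05 s, during which the arm holds its last target.

TASK

The steel filler plug stands loosely in the leaning neck of the gear unit, but its thread has not caught. Without lifting it out or forcing it, turn it backward (anticlockwise, seen from its handle) until you feel it drop into the thread start, then screw it forward (clockwise) until its flange sits fully down on the rim of the neck, and let go. Leave the tin and the bottle where they stand.

Things in the scene. Friction and masses are not known exactly. Their poses are not given: they have to be found in the camera images.
- plug_handle (a point): Centre of the plug's wing handle, an upright flat bar 80 mm long (y axis), 16 mm thick (x axis: grasp across it), 32 mm high along the plug's axis z, which points out of the neck and leans 30 degrees from vertical, towards the robot. Below it are a 24 mm stem and the round flange: the flange's upper face is 24 mm below this point, its underside 31 mm. The plug's axis passes through it.
- plug: Loose steel filler plug, about 0.4 kg: wing handle, flange 74 mm across and 7 mm thick, and below it a 44 mm shank, 52 mm long, with three short thread lugs 120 degrees apart, hidden in the neck with 1.5 mm play sideways. Origin at the centre of the flange's underside; axes as plug_handle.
- plug_flange (a point): Centre of the flange's underside, on the plug's axis, 31 mm below plug_handle; axes as plug_handle. This face must come down on the neck's rim. At the start it stands about 16.5 mm above the rim.
- gear_unit: Plain metal gear unit, a casting 170 x 150 mm with feet, about 90 mm high, fixed to the bench; origin at the centre of its underside, z up, front to -x. A filler neck leans from its top towards -x.
- neck_rim (a point): Centre of the rim of the filler neck, a fixed tube of 80 mm outside diameter. z points out along the neck's axis, 30 degrees from vertical. The plug must end with its flange on this rim. About 145 mm above the bench.
- thread_start (a point): Point on the neck's axis 20 mm inside the rim, level with the thread's three gaps. Lugs start on flat crests. Turned anticlockwise (from outside) by an unknown 15 to 60 degrees, they meet the gaps; pressed lightly inward, the plug then drops 12 mm, flange 4.5 mm above the rim. Farther back, or forward before the drop, is a hard stop. Then 36 mm lead, right-handed, 1.5 mm play: 50 to 90 degrees clockwise to the rim.
- grease_tin: Flat round tin with a lid, 70 mm diameter, 31 mm high, a bystander standing on the bench; origin at the centre of its underside.
- marking_paint: Small bottle with a screw cap, 41 mm diameter, 90 mm high, a bystander standing on the bench; origin under it.

How it is judged:
On the way:
1. the plug has dropped into the thread start: its flange is less than 7 mm above the rim (z of plug_flange in the frame of neck_rim below 0.007 m), for 0.1 s.
At the end, for the whole second after the job is handed in: The plug's flange lies on the rim of the neck: less than 1.8 mm above it along the axis, centred within 6 mm, within 0.05 rad of square to it, at rest and released (z of plug_flange in the frame of neck_rim below 0.0018 m and distance between plug_flange and neck_rim below 0.006 m and angle between the z axis of plug_flange and the z axis of neck_rim, either way round below 0.05 rad and linear speed of plug below 0.01 m/s); the robot touches nothing.
It fails at once if the plug is lifted out: its flange more than 30 mm above the rim (z of plug_flange in the frame of neck_rim above 0.03 m).
It fails at once if the plug is forced: it presses on the neck and its thread with more than 200 N (contact force between plug and gear_unit above 200 N).
It fails at once if a bystander is shifted by more than 30 mm (distance of grease_tin from where it was at the start of the episode above 0.03 m).
It fails at once if a bystander is shifted by more than 30 mm (distance of marking_paint from where it was at the start of the episode above 0.03 m).
It also fails if it takes over 42 s, if anything falls off the work surface, if the arm or the gripper's body presses on something with over 40 N, if the wrist force passes 120 N, or if a joint passes its speed limit or range.

## Working session

There is one attempt and no reset: what is moved stays moved. The work goes in short steps, Python scripts to look and compute and a tool call to move; the robot and the scene stay as the last step left them, time stands still between calls to the robot, and variables do not carry over. Pictures are saved under pics/ and viewed, and the job is handed in when it is done.

Besides the shell and the picture viewer there is one more tool, called as name(argument=value, ...), one argument or row to a line, values as JSON. jog_arm: Moves the arm, as the interface text tells. Its arguments: {"type":"object","properties":{"increments":{"type":"string"},"newtons":{"type":"number"}},"required":["increments"]}

```bash
mkdir -p pics
cat > h.py <<'E'
import numpy as np, cv2
from workcell import bot
def w2c(c):
    R=cv2.Rodrigues(np.array(c['rvec'],float))[0]; return R,np.array(c['tvec'],float).ravel()
def to_world(c,p):
    R,t=w2c(c); return R.T@(np.array(p)-t)
def proj(c,P):
    R,t=w2c(c); q=(R@np.atleast_2d(P).T).T+t; return np.c_[q[:,0]/q[:,2]*c['fx']+c['cx'],q[:,1]/q[:,2]*c['fy']+c['cy']]
E
python3 - <<'E'
from h import *
s=bot.get_state(); print(s, bot.pinch_z)
for n in ['scene','side']:
    c=bot.camera(n); cv2.imwrite(f'pics/{n}0.png',c['pixels'])
    print(n,w2c(c), c['fx'],c['cx'])
    for t in ['plug_handle','plug','gear_unit','grease_tin','marking_paint']:
        r=bot.boxes_of(n,t)
        for d in r[:2]: print(n,t,d['confidence'],to_world(c,d['centre']).round(4))
        m=bot.trace(n,t)
        for d in m[:2]: 
            ys,xs=np.where(d['pixels']); print('  mask',d['confidence'],len(xs),xs.min(),xs.max(),ys.min(),ys.max())
print(bot.get_state()['time_s'])
E
```

```text
{'time_s': 0.0, 'qpos': array([-1.40013131e+00,  2.17721831e-01,  1.61498092e+00, -4.74889487e-05,
        1.31128826e+00, -1.12198929e-01]), 'qd': array([-2.33109011e-03,  2.18733613e-03, -7.19466408e-04,  2.81303735e-05,
       -1.17629194e-03,  1.17252596e-04]), 'effort': array([-2.21383794e-05, -3.96846771e+01, -3.03852081e+01, -3.75613217e-04,
        9.67735512e-03, -1.18045256e-05]), 'tcp_pos': array([ 0.17429814, -0.59928291,  0.20956395]), 'eef_rot': array([[ 2.79118136e-01, -4.52562361e-04,  9.60256664e-01],
       [-9.60253801e-01,  2.35571143e-03,  2.79118413e-01],
       [-2.38840609e-03, -9.99997123e-01,  2.22947055e-04]]), 'wrist_force': array([-1.4188973 ,  0.50746391,  0.66816753]), 'wrist_torque': array([ 0.0220798 ,  0.02490826, -0.00202197]), 'gripper_width': 1.0011345759789207} 0.0187
scene (array([[-0.01072491,  0.99992732, -0.00550649],
       [ 0.8892933 ,  0.00702008, -0.45728345],
       [-0.45721156, -0.00980121, -0.88930396]]), array([ 0.01624204, -0.48085751,  1.39735105])) 402.5814257493577 323.55807159575284
scene plug_handle 0.83 [0.6037 0.0292 0.1813]
[... 407 characters left out ...]
04  0.0558]
  mask 0.91 383 224 249 201 226
side (array([[ 0.95172663, -0.30689479,  0.00565793],
       [-0.20023362, -0.63471423, -0.74635404],
       [ 0.23264333,  0.7091921 , -0.66552509]]), array([-0.58898263,  0.23634698,  0.81034475])) 399.1178485598394 314.51666999016476
side plug_handle 0.76 [0.6016 0.0205 0.1743]
  mask 0.94 849 291 323 168 207
side plug 0.75 [0.6032 0.0174 0.1798]
  mask 0.95 880 291 322 168 207
side gear_unit 0.82 [ 0.6461 -0.019   0.0805]
  mask 0.77 4489 286 368 184 266
side grease_tin 0.63 [0.6086 0.2484 0.0328]
  mask 0.81 437 271 295 168 191
  mask 0.24 888 291 323 168 206
side marking_paint 0.95 [ 0.6127 -0.2588  0.0571]
  mask 0.85 823 336 367 310 351
1.1
```

Run:
```python
import cv2
a=cv2.imread('pics/scene0.png'); b=cv2.imread('pics/side0.png')
cv2.imwrite('pics/sc.png',cv2.resize(a[150:280,260:420],None,fx=5,fy=4.6,interpolation=cv2.INTER_CUBIC) if 0 else cv2.resize(a[150:270,260:420],(800,600),interpolation=cv2.INTER_CUBIC))
cv2.imwrite('pics/si.png',cv2.resize(b[150:270,250:410],(800,600),interpolation=cv2.INTER_CUBIC))
```

```text
(no output)
```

View pics/sc.png

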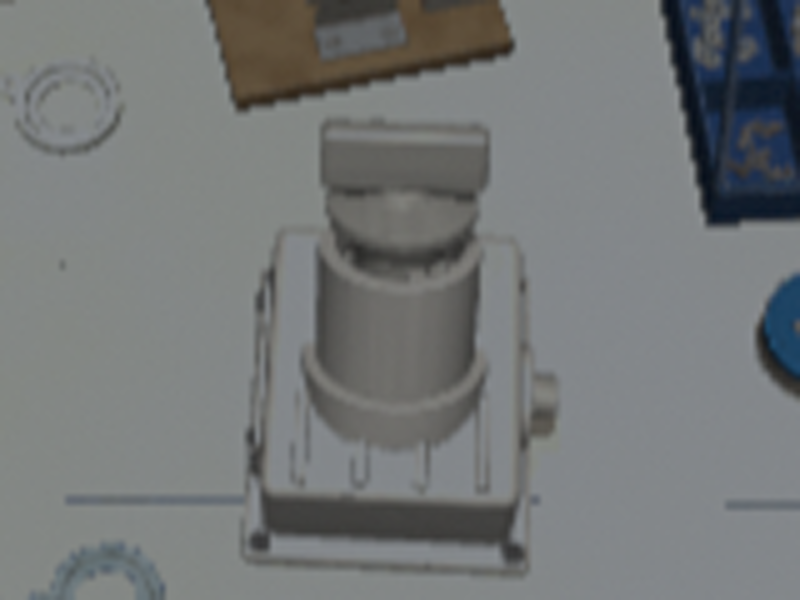

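View pics/si.png

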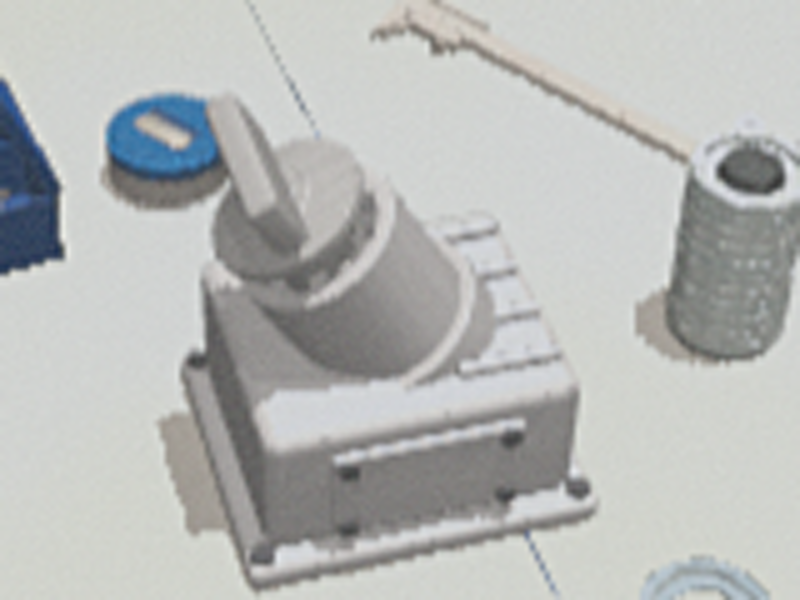

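View pics/scene0.png

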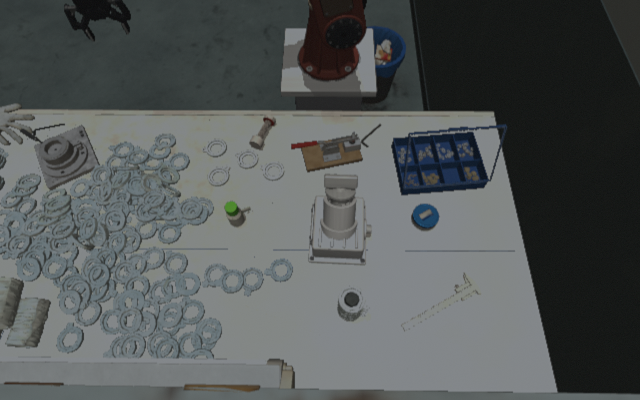

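```bash
cat >> h.py <<'E'
from scipy.optimize import minimize
def Rp(psi,phi,tilt=np.pi/6):
    cz,sz=np.cos(psi),np.sin(psi)
    Rz=np.array([[cz,-sz,0],[sz,cz,0],[0,0,1]])
    c,s=np.cos(-tilt),np.sin(-tilt)
    Ry=np.array([[c,0,s],[0,1,0],[-s,0,c]])
    c,s=np.cos(phi),np.sin(phi)
    return Rz@Ry@np.array([[c,-s,0],[s,c,0],[0,0,1]])
def cyl(r,z0,z1,n=48):
    a=np.linspace(0,2*np.pi,n,endpoint=False)
    return np.r_[np.c_[r*np.cos(a),r*np.sin(a),0*a+z0],np.c_[r*np.cos(a),r*np.sin(a),0*a+z1]]
bar=np.array([[x,y,z] for x in(-.008,.008) for y in(-.04,.04) for z in(-.016,.016)])
S=4
def render(pf,H,psi,phi,x0,y0,w,h,gap=.0165):
    R=Rp(psi,phi)
    def fill(im,P,v):
        q=(pf(P@R.T+H)-[x0,y0]+.5)*S
        hull=cv2.convexHull(q.astype(np.float32)).reshape(-1,2)
        cv2.fillConvexPoly(im,np.round(hull*16).astype(np.int32),v,shift=4)
    im=np.zeros((h*S,w*S),np.float32)
    fill(im,cyl(.022,-.031-gap,-.031),1)
    fill(im,cyl(.040,-.031-gap-.05,-.031-gap),0)   # neck hides
    # rim top face far part doesn't hide shank: redraw shank above rim plane
    fill(im,cyl(.022,-.031-gap,-.031),1)
    fill(im,cyl(.037,-.031,-.024),1); fill(im,cyl(.012,-.024,-.016),1); fill(im,bar,1)
    return cv2.resize(im,(w,h),interpolation=cv2.INTER_AREA)
E
cat > fit.py <<'E'
from h import *
import pickle
views=[]
for n in ['scene','side']:
    c=bot.camera(n); m=bot.trace(n,'plug')[0]['pixels'].astype(np.float32)
    views.append((c,m[150:260,270:380]))
pickle.dump(views,open('views.pkl','wb'))
def cost(p):
    H=p[:3]/100+np.array([.6,.027,.18]); 
    return sum(np.abs(render(lambda P:proj(c,P),H,p[3],p[4],270,150,110,110)-m).sum() for c,m in views)
best=None
for ph in (-.3,0,.3):
    r=minimize(cost,[0,0,0,0,ph],method='Nelder-Mead',options=dict(initial_simplex=np.array([[0,0,0,0,ph]]+[[0,0,0,0,ph]+d for d in np.diag([1,1,1,.3,.3])]),maxiter=600))
    print(r.fun,r.x.round(3),(r.x[:3]/100+[.6,.027,.18]).round(4))
    if best is None or r.fun<best.fun: best=r
p=best.x; H=p[:3]/100+np.array([.6,.027,.18])
np.save('pose.npy',np.r_[H,p[3:]])
out=[]
for c,m in views:
    f=render(lambda P:proj(c,P),H,p[3],p[4],270,150,110,110)
    im=c['pixels'][150:260,270:380].copy(); im=cv2.resize(im,None,fx=4,fy=4,interpolation=cv2.INTER_CUBIC)
    for a,col in ((f,(0,0,255)),(m,(0,255,0))):
        cs,_=cv2.findContours((cv2.resize(a,None,fx=4,fy=4)>.5).astype(np.uint8),cv2.RETR_EXTERNAL,cv2.CHAIN_APPROX_NONE); cv2.drawContours(im,cs,-1,col,1)
    out.append(im[:, :400])
cv2.imwrite('pics/fit0.png',np.hstack(out))
c=bot.camera('wrist'); print(c['tool_from_camera'].round(4),c['fx'],c['cx'],c['cy'])
E
python3 fit.py
```

```text
191.3125 [-0.348  0.412  0.223  0.003 -0.003] [0.5965 0.0311 0.1822]
193.1875 [-0.35   0.392  0.191  0.004 -0.015] [0.5965 0.0309 0.1819]
194.3125 [-0.269  0.4    0.347 -0.032  0.055] [0.5973 0.031  0.1835]
[[ 1.000e+00  1.800e-03 -1.100e-03  3.000e-04]
 [ 1.600e-03 -3.085e-01  9.512e-01 -1.633e-01]
 [ 1.300e-03 -9.512e-01 -3.085e-01  7.890e-02]
 [ 0.000e+00  0.000e+00  0.000e+00  1.000e+00]] 285.02943081328203 318.6489299799613 198.777907340214
```

View pics/fit0.png

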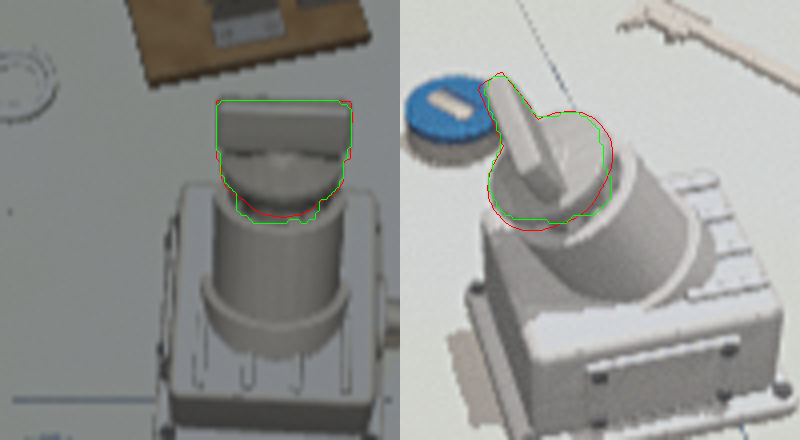

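```bash
cat >> h.py <<'E'
from scipy.spatial.transform import Rotation as Ro
def toolR(R): return np.c_[R[:,0],-R[:,2],R[:,1]]
def plan(p0,R0,p1,R1,N,show=False):
    w=Ro.from_matrix(R0.T@R1).as_rotvec()/N; D=Ro.from_rotvec(w).as_matrix()
    A=np.zeros((3,3)); Q=R0.copy()
    for k in range(N): A+=Q; Q=Q@D
    v=np.linalg.solve(A,p1-p0)
    if show:
        p=p0.copy();Q=R0.copy()
        for k in range(N):
            p=p+Q@v; Q=Q@D
            if k%3==2: print('   path',p.round(3),'fing',Q[:,1].round(2))
    return v*100,np.degrees(w)
def target(pose,d):
    R=Rp(pose[3],pose[4]); return pose[:3]+R[:,2]*(d-bot.pinch_z),toolR(R)
E
python3 - <<'E'
from h import *
pose=np.load('pose.npy'); s=bot.get_state(); print(pose.round(4),s['time_s'],s['tcp_pos'].round(4))
p,R=target(pose,.10); print(p,R.round(3))
print(plan(s['tcp_pos'],s['eef_rot'],p,R,24,True))
E
```

```text
[ 0.5965  0.0311  0.1822  0.0027 -0.003 ] 1.35 [ 0.1744 -0.6002  0.2109]
[0.55587173 0.03101162 0.25263867] [[ 0.866  0.5   -0.   ]
 [-0.001  0.001  1.   ]
 [ 0.5   -0.866  0.002]]
   path [ 0.263 -0.556  0.215] fing [ 0.06 -0.04 -1.  ]
   path [ 0.343 -0.499  0.221] fing [ 0.12 -0.06 -0.99]
   path [ 0.413 -0.429  0.229] fing [ 0.19 -0.08 -0.98]
   path [ 0.471 -0.349  0.237] fing [ 0.26 -0.09 -0.96]
   path [ 0.515 -0.26   0.245] fing [ 0.32 -0.08 -0.94]
   path [ 0.544 -0.166  0.25 ] fing [ 0.39 -0.06 -0.92]
   path [ 0.558 -0.068  0.253] fing [ 0.45 -0.04 -0.89]
   path [0.556 0.031 0.253] fing [ 0.5   0.   -0.87]
(array([-0.41410351, -0.087153  ,  3.27597949]), array([ 0.8067255 , -2.99947733, -1.06860412]))
```

jog_arm(
  increments="-0.41 -0.09 3.28 0.81 -3 -1.07 -1; -0.41 -0.09 3.28 0.81 -3 -1.07 -1; -0.41 -0.09 3.28 0.81 -3 -1.07 -1; -0.41 -0.09 3.28 0.81 -3 -1.07 -1; -0.41 -0.09 3.28 0.81 -3 -1.07 -1; -0.41 -0.09 3.28 0.81 -3 -1.07 -1; -0.41 -0.09 3.28 0.81 -3 -1.07 -1; -0.41 -0.09 3.28 0.81 -3 -1.07 -1",
)

```text
time_s: 2.02
tcp_pos: [0.3928, -0.4524, 0.2266]
eef_rot: [[0.634, 0.169, 0.755], [-0.755, -0.078, 0.651], [0.169, -0.982, 0.079]]
wrist_force: [-0.1, -1.3, 0.4]
gripper_width: 1.004
```

jog_arm(
  increments="-0.41 -0.09 3.28 0.81 -3 -1.07 -1; -0.41 -0.09 3.28 0.81 -3 -1.07 -1; -0.41 -0.09 3.28 0.81 -3 -1.07 -1; -0.41 -0.09 3.28 0.81 -3 -1.07 -1; -0.41 -0.09 3.28 0.81 -3 -1.07 -1; -0.41 -0.09 3.28 0.81 -3 -1.07 -1; -0.41 -0.09 3.28 0.81 -3 -1.07 -1; -0.41 -0.09 3.28 0.81 -3 -1.07 -1",
)

```text
time_s: 2.68
tcp_pos: [0.5276, -0.2281, 0.2481]
eef_rot: [[0.843, 0.349, 0.41], [-0.41, -0.076, 0.909], [0.349, -0.934, 0.079]]
wrist_force: [0.3, 0.4, -1.0]
gripper_width: 0.997
```

jog_arm(
  increments="-0.41 -0.09 3.28 0.81 -3 -1.07 -1; -0.41 -0.09 3.28 0.81 -3 -1.07 -1; -0.41 -0.09 3.28 0.81 -3 -1.07 -1; -0.41 -0.09 3.28 0.81 -3 -1.07 -1; -0.41 -0.09 3.28 0.81 -3 -1.07 -1; -0.41 -0.09 3.28 0.81 -3 -1.07 -1; -0.41 -0.09 3.28 0.81 -3 -1.07 -1; -0.41 -0.09 3.28 0.81 -3 -1.07 -1",
)

```text
time_s: 3.35
tcp_pos: [0.5568, 0.0328, 0.2545]
eef_rot: [[0.864, 0.503, -0.003], [0.002, 0.003, 1.0], [0.503, -0.864, 0.001]]
wrist_force: [0.7, 0.1, 0.4]
gripper_width: 1.001
```

Run:
```python
from h import *
import pickle
s=bot.get_state(); c=bot.camera('wrist'); cv2.imwrite('pics/w1.png',c['pixels'])
T=np.eye(4);T[:3,:3]=s['eef_rot'];T[:3,3]=s['tcp_pos']; T=T@c['tool_from_camera']
m=bot.trace('wrist','plug'); b=bot.boxes_of('wrist','plug_handle')
for d in b: print(d['confidence'],(T[:3,:3]@d['centre']+T[:3,3]).round(4))
for d in m: ys,xs=np.where(d['pixels']); print('m',d['confidence'],len(xs),xs.min(),xs.max(),ys.min(),ys.max())
pickle.dump((s,c,T,m),open('w1.pkl','wb'))
pose=np.load('pose.npy')
def pw(P):
    q=(np.atleast_2d(P)-T[:3,3])@T[:3,:3]; return np.c_[q[:,0]/q[:,2]*c['fx']+c['cx'],q[:,1]/q[:,2]*c['fy']+c['cy']]
im=c['pixels'].copy(); R=Rp(*pose[3:])
for P,col in ((bar,(0,0,255)),(cyl(.037,-.024,-.024.__abs__()*-1),(0,255,0)),(cyl(.04,-.0475,-.0475),(255,0,0))):
    for q in pw(P@R.T+pose[:3]): cv2.circle(im,tuple(np.round(q).astype(int)),1,col,-1)
cv2.imwrite('pics/w1o.png',im)
```

```text
0.69 [0.5924 0.0315 0.1784]
m 0.58 4602 280 354 155 247
```

View pics/w1.png

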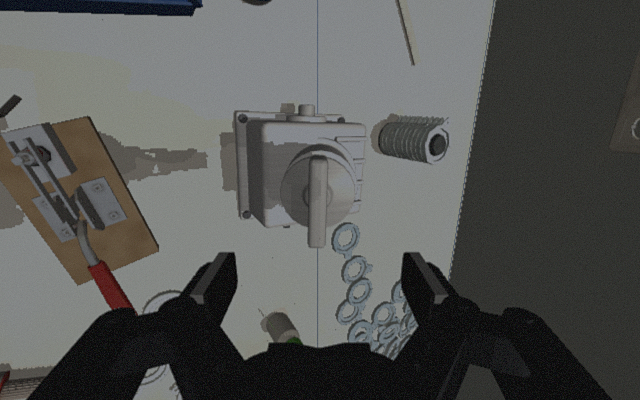

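View pics/w1o.png

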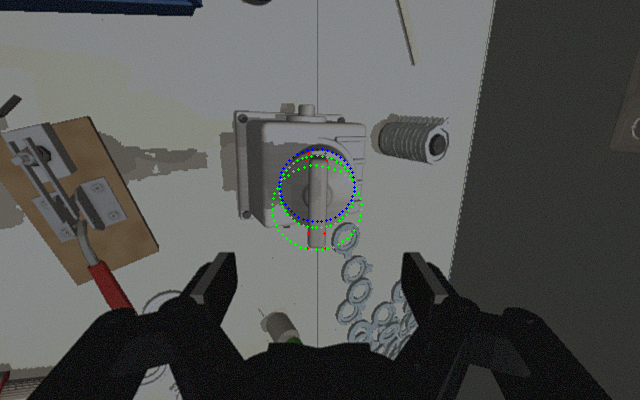

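```bash
cat > fit2.py <<'E'
from h import *
import pickle
views=pickle.load(open('views.pkl','rb')); s,c,T,m=pickle.load(open('w1.pkl','rb')); mw=m[0]['pixels'].astype(np.float32)[130:270,260:380]
def pw(P):
    q=(np.atleast_2d(P)-T[:3,3])@T[:3,:3]; return np.c_[q[:,0]/q[:,2]*c['fx']+c['cx'],q[:,1]/q[:,2]*c['fy']+c['cy']]
p0=np.load('pose.npy')
def cw(p): return np.abs(render(pw,p[:3]/100+p0[:3],p[3],p[4],260,130,120,140)-mw).sum()
def cs(p): return sum(np.abs(render(lambda P:proj(cc,P),p[:3]/100+p0[:3],p[3],p[4],270,150,110,110)-mm).sum() for cc,mm in views)
for name,f in (('wrist',cw),('all',lambda p:cw(p)+cs(p))):
  for st in (-.1,.1):
    i=np.zeros(5); i[4]=st
    r=minimize(f,i,method='Nelder-Mead',options=dict(initial_simplex=np.array([i]+[i+d for d in np.diag([.6,.6,.6,.15,.15])]),maxiter=600))
    p=r.x; H=p[:3]/100+p0[:3]; print(name,r.fun,cw(p),cs(p),H.round(4),p[3:].round(3))
  np.save(f'pose_{name}.npy',np.r_[H,p[3:]])
f=render(pw,H,p[3],p[4],260,130,120,140)
im=cv2.resize(c['pixels'][130:270,260:380],None,fx=4,fy=4,interpolation=cv2.INTER_CUBIC)
raw=cv2.convertScaleAbs(im,alpha=1.3)
im=raw.copy()
for a,col in ((f,(0,0,255)),(mw,(0,255,0))):
    k,_=cv2.findContours((cv2.resize(a,None,fx=4,fy=4)>.5).astype(np.uint8),cv2.RETR_EXTERNAL,cv2.CHAIN_APPROX_NONE); cv2.drawContours(im,k,-1,col,1)
R=Rp(p[3],p[4])
for q in pw(np.array([[x,y,.016] for x in(-.008,.008) for y in (-.04,.04)])@R.T+H): cv2.circle(im,tuple(np.round((q-[260,130]+.5)*4).astype(int)),2,(255,0,255),-1)
cv2.imwrite('pics/w1f.png',im[:,:400])
E
python3 fit2.py
```

```text
wrist 94.8125 94.8125 293.8125 [0.5992 0.0299 0.1789] [-0.046  0.017]
wrist 97.0625 97.0625 279.8125 [0.599  0.0302 0.1793] [-0.065  0.032]
all 330.3125 125.375 204.9375 [0.5974 0.0306 0.1818] [-0.013 -0.006]
all 332.6875 130.3125 202.375 [0.5973 0.031  0.1817] [-0.037  0.021]
```

View pics/w1f.png

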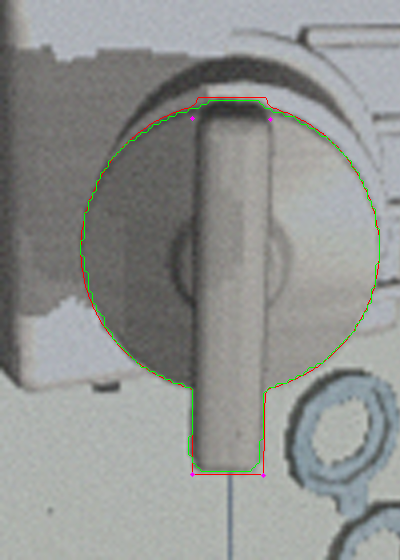

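Run:
```python
import cv2
a=cv2.imread('pics/w1.png')
cv2.imwrite('pics/w1c.png',cv2.resize(cv2.convertScaleAbs(a[95:235,220:380],alpha=1.3),(640,560),interpolation=cv2.INTER_CUBIC))
```

```text
(no output)
```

View pics/w1c.png

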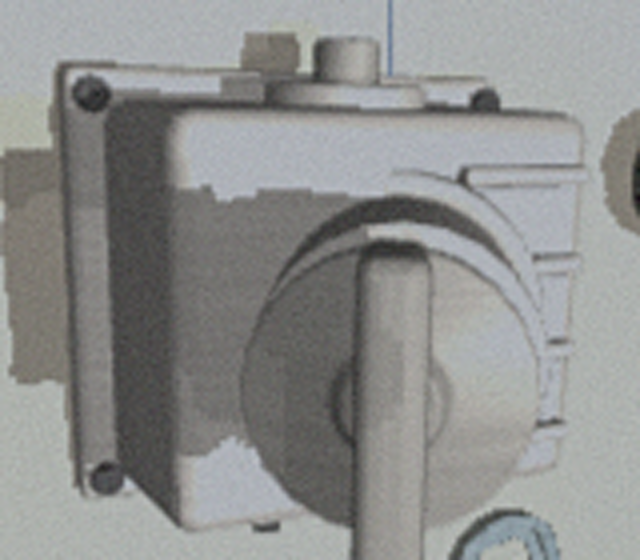

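Run:
```python
from h import *
import pickle
s,c,T,m=pickle.load(open('w1.pkl','rb'))
def ray(u,v,z):
    u=220+u/4;v=95+v/4
    d=T[:3,:3]@np.array([(u-c['cx'])/c['fx'],(v-c['cy'])/c['fy'],1]); return T[:3,3]+d*(z-T[2,3])/d[2]
for n,a,b,z in (('base',(60,75),(80,485),.01),('bolts',(92,94),(108,479),.013),('bolts2',(92,94),(486,100),.013),('topfront',(172,130),(182,510),.085),('topside',(190,112),(570,118),.09)):
    A,B=ray(*a,z),ray(*b,z); d=A-B; print(n,A.round(3),B.round(3),np.degrees(np.arctan2(d[1],d[0])).round(2))
```

```text
base [0.574 0.104 0.01 ] [ 0.569 -0.037  0.01 ] 87.95
bolts [0.583 0.098 0.013] [ 0.578 -0.036  0.013] 87.97
bolts2 [0.583 0.098 0.013] [0.739 0.093 0.013] 178.29
topfront [0.584 0.09  0.085] [ 0.581 -0.022  0.085] 88.21
topside [0.588 0.095 0.09 ] [0.719 0.09  0.09 ] 177.87
```

```bash
cat > fit3.py <<'E'
exec(open('fit2.py').read().split("for name,f")[0])
for name,f in (('wrist',cw),('all',lambda p:cw(p)+cs(p)),('side',cs)):
    g=lambda q:f(np.r_[q[:3],-.035,q[3]])
    for st in(-.05,.08):
      i=np.array([0,0,0,st]); r=minimize(g,i,method='Nelder-Mead',options=dict(initial_simplex=np.array([i]+[i+d for d in np.diag([.6,.6,.6,.15])]),maxiter=600))
      print(name,r.fun,(r.x[:3]/100+p0[:3]).round(4),r.x[3].round(3))
pose=np.r_[.5980,.0305,.1808,-.035,.018]; np.save('P.npy',pose)
s=bot.get_state()
p,R=target(pose,0); d=s['eef_rot'].T@(p-s['tcp_pos']); print('tool delta cm',d*100, 'rot',np.degrees(Ro.from_matrix(s['eef_rot'].T@R).as_rotvec()))
print(plan(s['tcp_pos'],s['eef_rot'],p,R,8,True),s['time_s'])
E
python3 fit3.py
```

```text
wrist 96.125 [0.599  0.0299 0.1792] 0.006
wrist 98.5 [0.5989 0.0301 0.1795] 0.005
all 331.5 [0.5973 0.0308 0.1817] 0.008
all 331.875 [0.5974 0.0309 0.1818] 0.007
side 192.875 [0.5969 0.0311 0.1825] 0.048
side 191.5625 [0.5969 0.0311 0.1829] 0.055
tool delta cm [ 4.64088262e-03  1.02664802e+01 -3.51931938e-01] rot [-1.22519124  0.87046472  0.03951309]
   path [0.575 0.032 0.22 ] fing [ 0.5  -0.   -0.87]
   path [0.594 0.031 0.187] fing [ 0.5  -0.01 -0.87]
(array([ 1.23693473e-03,  1.28368925e+00, -3.19793766e-02]), array([-0.1531489 ,  0.10880809,  0.00493914])) 3.5
```

jog_arm(
  increments="0 1.5 -0.04 -0.2 0.2 0 -1; 0 1.5 -0.05 -0.2 0.2 0 -1; 0 1.5 -0.05 -0.2 0.2 0 -1; 0 1.5 -0.05 -0.2 0.2 0 -1; 0 1.5 -0.05 -0.2 0.2 0 -1; 0 1.2 -0.05 -0.2 0.2 0 -1; 0 0.9 -0.05 0 0.2 0 -1; 0 0.6 0 0 0 0 -1",
)

```text
time_s: 4.17
tcp_pos: [0.6081, 0.0256, 0.1645]
eef_rot: [[0.866, 0.5, 0.033], [-0.027, -0.02, 0.999], [0.5, -0.866, -0.004]]
wrist_force: [0.1, 0.2, 0.6]
gripper_width: 0.997
```

```bash
cat > chk.py <<'E'
from h import *
pose=np.r_[.5982,.0303,.1805,-.035,.008]; np.save('P.npy',pose)
def rep():
    s=bot.get_state(); R=Rp(*pose[3:]); G=s['tcp_pos']-s['eef_rot'][:,1]*bot.pinch_z
    print('t',s['time_s'],'w',round(s['gripper_width'],3),'grasp rel plug frame mm',(R.T@(G-pose[:3])*1000).round(2))
    print('rot rel (plug frame deg)',np.degrees(Ro.from_matrix(R.T@s['eef_rot']@np.array([[1,0,0],[0,0,-1],[0,1,0]]).T.T).as_rotvec()).round(2) if 0 else np.degrees(Ro.from_matrix(R.T@np.c_[s['eef_rot'][:,0],s['eef_rot'][:,2],-s['eef_rot'][:,1]]).as_rotvec()).round(2))
    print('F plug',(R.T@s['wrist_force']).round(1),'M plug',(R.T@s['wrist_torque']).round(2), 'q6',s['qpos'].round(2))
    return s
if __name__=='__main__': rep()
E
python3 chk.py
```

```text
t 4.1667 w 0.997 grasp rel plug frame mm [ 0.66 -4.28 -0.14]
rot rel (plug frame deg) [-0.14  0.   -0.24]
F plug [0.3 0.2 0.5] M plug [0.02 0.27 0.  ] q6 [-0.09 -0.07  2.1   0.04  0.59 -0.08]
```

jog_arm(
  increments="-0.03 -0.05 0.2 0.1 0 0 -1; -0.04 -0.05 0.23 0 -0.2 0 -1; 0 0 0 0 0 0 -0.3; 0 0 0 0 0 0 0.2; 0 0 0 0 0 0 0.4; 0 0 0 0 0 0 0.5; 0 0 0 0 0 0 0.6; 0 0 0 0 0 0 0.6",
  newtons=30,
)

```text
time_s: 4.83
tcp_pos: [0.6069, 0.0314, 0.1664]
eef_rot: [[0.865, 0.501, 0.027], [-0.021, -0.017, 1.0], [0.501, -0.865, -0.004]]
wrist_force: [-0.1, -0.0, -0.1]
gripper_width: 0.196
```

```bash
python3 chk.py
```

```text
t 4.8333 w 0.196 grasp rel plug frame mm [0.39 1.34 2.14]
rot rel (plug frame deg) [ 0.02 -0.1   0.06]
F plug [-0.1 -0.  -0. ] M plug [ 0.    0.25 -0.05] q6 [-0.07 -0.07  2.1   0.04  0.59 -0.07]
```

jog_arm(
  increments="-0.02 0.08 -0.13 0 0 0 0.6; 0 0 0 0 0 0 0.7; 0 0 0 0 0 0 0.8; 0 0 0 0 0 0 1; 0 0 0 0 0 0 1; 0 0 0 0 0 0 1; 0 0 0 0 0 0 1; 0 0 0 0 0 0 1",
  newtons=30,
)

```text
time_s: 5.5
tcp_pos: [0.6071, 0.0299, 0.1654]
eef_rot: [[0.865, 0.501, 0.027], [-0.021, -0.017, 1.0], [0.501, -0.865, -0.004]]
wrist_force: [-1.3, -0.2, 1.3]
gripper_width: 0.176
```

Run:
```python
from chk import *
rep()
c=bot.camera('side'); cv2.imwrite('pics/s2.png',cv2.resize(c['pixels'][120:270,230:430],(800,600),interpolation=cv2.INTER_CUBIC))
```

```text
t 5.5 w 0.176 grasp rel plug frame mm [ 0.13 -0.06  1.2 ]
rot rel (plug frame deg) [ 0.01 -0.08  0.05]
F plug [-0.5 -0.3  1.8] M plug [-0.09  0.25 -0.03] q6 [-0.08 -0.07  2.1   0.04  0.59 -0.08]
```

View pics/s2.png

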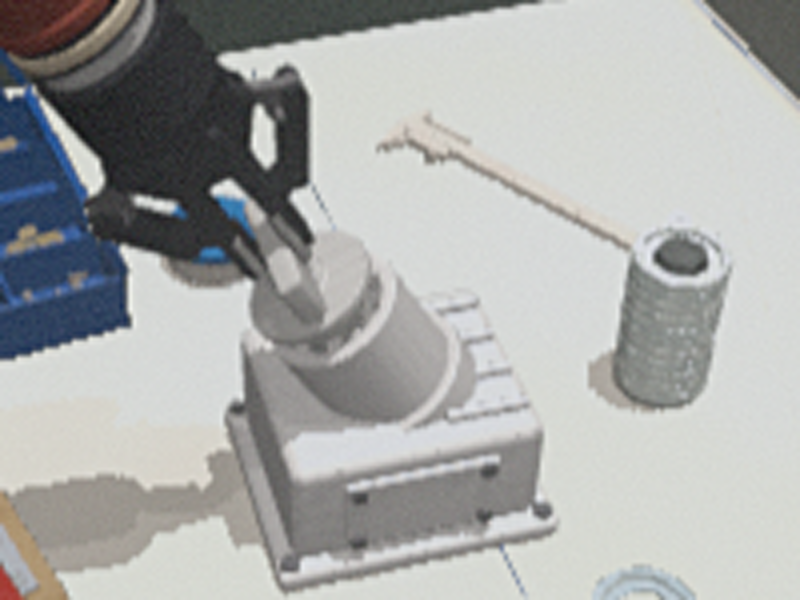

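jog_arm(
  increments="0 0.05 0 0 0 0 1; 0 0.05 0 0 0 0 1; 0 0 0 0 -1 0 1; 0 0 0 0 -2 0 1; 0 0 0 0 -2 0 1; 0 0 0 0 -2 0 1; 0 0 0 0 -1 0 1; 0 0 0 0 0 0 1",
  newtons=40,
)

```text
time_s: 6.22
tcp_pos: [0.6075, 0.0303, 0.1655]
eef_rot: [[0.86, 0.501, -0.094], [0.118, -0.017, 0.993], [0.496, -0.865, -0.074]]
wrist_force: [-7.8, 1.1, 9.2]
gripper_width: 0.179
```

```bash
python3 chk.py
```

```text
t 6.2167 w 0.179 grasp rel plug frame mm [0.55 0.26 1.04]
rot rel (plug frame deg) [ 0.04 -0.09  8.06]
F plug [-2.2  0.8 11.9] M plug [ 0.14  0.73 -0.06] q6 [-0.08 -0.07  2.1   0.04  0.59 -0.22]
```

jog_arm(
  increments="0 0 0 0 -1.2 0 1; 0 0 0 0 -1.2 0 1; 0 0 0 0 -1.2 0 1; 0 0 0 0 -1.2 0 1; 0 0 0 0 -1.2 0 1; 0 0 0 0 -1 0 1; 0 0 0 0 -1 0 1; 0 0 0 0 0 0 1",
)

```text
time_s: 6.88
tcp_pos: [0.6077, 0.0304, 0.1656]
eef_rot: [[0.839, 0.501, -0.213], [0.255, -0.016, 0.967], [0.481, -0.865, -0.142]]
wrist_force: [-5.8, 1.3, 7.6]
gripper_width: 0.178
```

```bash
python3 chk.py
```

```text
t 6.8833 w 0.178 grasp rel plug frame mm [0.72 0.43 1.04]
rot rel (plug frame deg) [ 0.05 -0.12 16.06]
F plug [-1.3  1.1  9.5] M plug [0.31 0.62 0.06] q6 [-0.08 -0.07  2.1   0.04  0.59 -0.36]
```

jog_arm(
  increments="0 0.01 0 0 -1.2 0 1; 0 0.01 0 0 -1.2 0 1; 0 0.01 0 0 -1.2 0 1; 0 0.01 0 0 -1.2 0 1; 0 0 0 0 -1.2 0 1; 0 0 0 0 -1 0 1; 0 0 0 0 -1 0 1; 0 0 0 0 0 0 1",
)

```text
time_s: 7.55
tcp_pos: [0.6081, 0.0308, 0.1657]
eef_rot: [[0.801, 0.502, -0.327], [0.387, -0.016, 0.922], [0.458, -0.865, -0.207]]
wrist_force: [-7.1, 1.5, 10.0]
gripper_width: 0.178
```

```bash
python3 chk.py
```

```text
t 7.55 w 0.178 grasp rel plug frame mm [1.17 0.81 0.95]
rot rel (plug frame deg) [ 0.07 -0.16 24.03]
F plug [-1.2  1.2 12.2] M plug [0.48 0.66 0.01] q6 [-0.08 -0.07  2.1   0.04  0.59 -0.5 ]
```

jog_arm(
  increments="-0.02 0 -0.01 0 -1.2 0 1; -0.02 0 -0.01 0 -1.2 0 1; -0.02 0 0 0 -1.2 0 1; 0 0 0 0 -1.2 0 1; 0 0 0 0 -1.2 0 1; 0 0 0 0 -1 0 1; 0 0 0 0 -1 0 1; 0 0 0 0 0 0 1",
)

```text
time_s: 8.22
tcp_pos: [0.608, 0.0305, 0.1657]
eef_rot: [[0.747, 0.502, -0.435], [0.511, -0.016, 0.859], [0.425, -0.864, -0.269]]
wrist_force: [-7.0, 3.4, 9.3]
gripper_width: 0.175
```

```bash
python3 chk.py
```

```text
t 8.2167 w 0.175 grasp rel plug frame mm [1.01 0.53 1.  ]
rot rel (plug frame deg) [ 0.06 -0.21 32.03]
F plug [-1.4  3.1 11.6] M plug [0.63 0.53 0.08] q6 [-0.08 -0.07  2.1   0.04  0.59 -0.64]
```

jog_arm(
  increments="0 0 0 0 -1.2 0 1; 0 0 0 0 -1.2 0 1; 0 0 0 0 -1.2 0 1; 0 0 0 0 -1.2 0 1; 0 0 0 0 -1.2 0 1; 0 0 0 0 -1 0 1; 0 0 0 0 -1 0 1; 0 0 0 0 0 0 1",
)

```text
time_s: 8.88
tcp_pos: [0.6081, 0.0307, 0.1658]
eef_rot: [[0.679, 0.503, -0.535], [0.626, -0.015, 0.78], [0.384, -0.864, -0.325]]
wrist_force: [-5.9, 3.9, 8.3]
gripper_width: 0.176
```

```bash
python3 chk.py
```

```text
t 8.8833 w 0.176 grasp rel plug frame mm [1.16 0.65 0.98]
rot rel (plug frame deg) [ 0.05 -0.24 40.01]
F plug [-1.   3.7 10.2] M plug [ 0.71  0.53 -0.02] q6 [-0.08 -0.07  2.1   0.04  0.59 -0.78]
```

jog_arm(
  increments="0 0 0 0 -1.2 0 1; 0 0.01 0 0 -1.2 0 1; 0 0.01 0 0 -1.2 0 1; 0 0.01 0 0 -1.2 0 1; 0 0 0 0 -1.2 0 1; 0 0 0 0 -1 0 1; 0 0 0 0 -1 0 1; 0 0 0 0 0 0 1",
)

```text
time_s: 9.55
tcp_pos: [0.6085, 0.0308, 0.1655]
eef_rot: [[0.598, 0.503, -0.624], [0.728, -0.015, 0.685], [0.335, -0.864, -0.375]]
wrist_force: [-3.5, 3.9, 6.5]
gripper_width: 0.177
```

```bash
python3 chk.py
```

```text
t 9.55 w 0.177 grasp rel plug frame mm [1.32 0.79 0.54]
rot rel (plug frame deg) [ 4.0e-02 -2.8e-01  4.8e+01]
F plug [0.2 3.8 7.4] M plug [ 0.76  0.44 -0.06] q6 [-0.08 -0.07  2.1   0.04  0.59 -0.92]
```

jog_arm(
  increments="0 0.03 0 0 0 0 1; 0 0.03 0 0 0 0 1; 0 0.03 0 0 0 0 1; 0 0.03 0 0 0 0 1; 0 0 0 0 0 0 1; 0 0 0 0 0 0 1; 0 0 0 0 0 0 1; 0 0 0 0 0 0 1",
)

```text
time_s: 10.22
tcp_pos: [0.609, 0.0306, 0.165]
eef_rot: [[0.598, 0.503, -0.624], [0.728, -0.016, 0.685], [0.335, -0.864, -0.376]]
wrist_force: [-7.7, 3.7, 11.8]
gripper_width: 0.178
```

```bash
python3 chk.py
```

```text
t 10.2167 w 0.178 grasp rel plug frame mm [ 1.57  0.64 -0.1 ]
rot rel (plug frame deg) [ 2.000e-02 -2.600e-01  4.802e+01]
F plug [-0.8  3.4 14.1] M plug [0.66 0.77 0.01] q6 [-0.08 -0.07  2.1   0.04  0.59 -0.92]
```

jog_arm(
  increments="0 0 0 0 -0.8 0 1; 0 0 0 0 -0.8 0 1; 0 0 0 0 -0.8 0 1; 0 0 0 0 -0.8 0 1; 0 0 0 0 -0.8 0 1; 0 0 0 0 0 0 1; 0 0 0 0 0 0 1; 0 0 0 0 0 0 1",
)

```text
time_s: 10.88
tcp_pos: [0.6088, 0.0297, 0.1629]
eef_rot: [[0.554, 0.502, -0.664], [0.774, -0.017, 0.633], [0.307, -0.865, -0.398]]
wrist_force: [4.3, 2.8, -0.5]
gripper_width: 0.176
```

```bash
python3 chk.py
```

```text
t 10.8833 w 0.176 grasp rel plug frame mm [ 0.32 -0.24 -1.85]
rot rel (plug frame deg) [-3.000e-02 -1.800e-01  5.201e+01]
F plug [ 3.4  3.  -2.5] M plug [ 0.8  -0.58  0.09] q6 [-0.08 -0.07  2.1   0.04  0.58 -0.99]
```

jog_arm(
  increments="0.03 0.1 -0.01 0 0 0 1; 0 0.1 0 0 0 0 1; 0 0.1 0 0 0 0 1; 0 0.1 0 0 0 0 1; 0 0.1 0 0 0 0 1; 0 0.1 0 0 0 0 1; 0 0.1 0 0 0 0 1; 0 0 0 0 0 0 1",
)

```text
time_s: 11.55
tcp_pos: [0.6124, 0.0292, 0.1568]
eef_rot: [[0.554, 0.502, -0.664], [0.774, -0.018, 0.633], [0.306, -0.865, -0.398]]
wrist_force: [5.0, 2.3, -0.1]
gripper_width: 0.178
```

```bash
python3 chk.py
```

```text
t 11.55 w 0.178 grasp rel plug frame mm [ 0.42 -0.59 -8.92]
rot rel (plug frame deg) [-0.07 -0.13 52.03]
F plug [ 4.2  2.4 -2.5] M plug [ 0.48 -0.84 -0.07] q6 [-0.08 -0.05  2.1   0.04  0.57 -0.99]
```

jog_arm(
  increments="0.02 0.06 -0.01 0 0 0 1; 0.02 0.06 -0.01 0 0 0 1; 0 0.06 0 0 0 0 1; 0 0.05 0 0 0 0 1; 0 0.04 0 0 0 0 1; 0 0.03 0 0 0 0 1; 0 0 0 0 0 0 1; 0 0 0 0 0 0 1",
)

```text
time_s: 12.22
tcp_pos: [0.6138, 0.0294, 0.1555]
eef_rot: [[0.554, 0.501, -0.665], [0.775, -0.018, 0.632], [0.305, -0.865, -0.398]]
wrist_force: [-2.3, 0.3, 8.5]
gripper_width: 0.177
```

```bash
python3 chk.py
```

```text
t 12.2167 w 0.177 grasp rel plug frame mm [  1.    -0.36 -10.82]
rot rel (plug frame deg) [-0.06 -0.09 52.08]
F plug [2.3 0.2 8.5] M plug [ 0.1  -0.18 -0.01] q6 [-0.08 -0.04  2.09  0.04  0.57 -0.99]
```

jog_arm(
  increments="0 0.01 0 0 1.5 0 1; 0 0.015 0 0 1.5 0 1; 0 0.015 0 0 1.5 0 1; 0 0.015 0 0 1.5 0 1; 0 0.015 0 0 1.5 0 1; 0 0.015 0 0 1.5 0 1; 0 0.015 0 0 1.5 0 1; 0 0.015 0 0 1.5 0 1",
)

```text
time_s: 12.88
tcp_pos: [0.6146, 0.0286, 0.1556]
eef_rot: [[0.679, 0.502, -0.536], [0.628, -0.019, 0.778], [0.38, -0.865, -0.328]]
wrist_force: [-7.3, -2.1, 15.5]
gripper_width: 0.176
```

```bash
python3 chk.py
```

```text
t 12.8833 w 0.176 grasp rel plug frame mm [  1.75  -1.14 -11.12]
rot rel (plug frame deg) [-0.15 -0.09 40.17]
F plug [ 1.4 -2.4 17. ] M plug [-0.51  0.19  0.3 ] q6 [-0.08 -0.04  2.09  0.04  0.57 -0.78]
```

jog_arm(
  increments="0 0 0 0 1.5 0 1; 0 0 0 0 1.5 0 1; 0 0.01 0 0 1.5 0 1; 0 0.01 0 0 1.5 0 1; 0 0.01 0 0 1.5 0 1; 0 0.015 0 0 1.5 0 1; 0 0.015 0 0 1.5 0 1; 0 0 0 0 0 0 1",
)

```text
time_s: 13.55
tcp_pos: [0.6148, 0.0286, 0.1547]
eef_rot: [[0.766, 0.501, -0.402], [0.474, -0.019, 0.88], [0.434, -0.865, -0.252]]
wrist_force: [-5.1, -1.3, 12.3]
gripper_width: 0.177
```

```bash
python3 chk.py
```

```text
t 13.55 w 0.177 grasp rel plug frame mm [  1.47  -1.06 -11.96]
rot rel (plug frame deg) [-0.11 -0.1  29.56]
F plug [ 1.8 -1.5 13.2] M plug [-0.39  0.06 -0.14] q6 [-0.08 -0.04  2.09  0.04  0.56 -0.59]
```

jog_arm(
  increments="0 0.015 0 0 1.5 0 1; 0 0.015 0 0 1.5 0 1; 0 0.015 0 0 1.5 0 1; 0 0.015 0 0 1.5 0 1; 0 0.015 0 0 1.5 0 1; 0 0.015 0 0 1.5 0 1; 0 0.015 0 0 1.5 0 1; 0 0 0 0 1.5 0 1",
)

```text
time_s: 14.22
tcp_pos: [0.615, 0.0288, 0.1532]
eef_rot: [[0.833, 0.501, -0.234], [0.281, -0.019, 0.96], [0.476, -0.865, -0.156]]
wrist_force: [-4.3, -1.8, 10.4]
gripper_width: 0.18
```

```bash
python3 chk.py
```

```text
t 14.2167 w 0.18 grasp rel plug frame mm [  0.88  -0.89 -13.35]
rot rel (plug frame deg) [-0.08 -0.06 17.58]
F plug [ 1.5 -1.9 11.1] M plug [-0.18  0.02  0.17] q6 [-0.08 -0.04  2.09  0.04  0.56 -0.38]
```

jog_arm(
  increments="0 0.015 0 0 1.5 0 1; 0 0.015 0 0 1.5 0 1; 0 0.015 0 0 1.5 0 1; 0 0.015 0 0 1.5 0 1; 0 0.015 0 0 1.5 0 1; 0 0.015 0 0 1.5 0 1; 0 0.015 0 0 1.5 0 1; 0 0.01 0 0 0 0 1",
)

```text
time_s: 14.88
tcp_pos: [0.6155, 0.0288, 0.1521]
eef_rot: [[0.862, 0.501, -0.078], [0.101, -0.019, 0.995], [0.496, -0.866, -0.066]]
wrist_force: [-6.4, -2.3, 11.3]
gripper_width: 0.173
```

```bash
python3 chk.py
```

```text
t 14.8833 w 0.173 grasp rel plug frame mm [  0.83  -0.85 -14.54]
rot rel (plug frame deg) [-0.06 -0.06  7.05]
F plug [ 0.2 -2.5 13. ] M plug [-0.27  0.07 -0.09] q6 [-0.08 -0.03  2.09  0.04  0.56 -0.2 ]
```

jog_arm(
  increments="0 0.015 0 0 1.5 0 1; 0 0.015 0 0 1.5 0 1; 0 0.015 0 0 1.5 0 1; 0 0.015 0 0 1.5 0 1; 0 0.015 0 0 1.5 0 1; 0 0.01 0 0 1 0 1; 0 0 0 0 1 0 1; 0 0 0 0 0 0 1",
)

```text
time_s: 15.55
tcp_pos: [0.6159, 0.0287, 0.1514]
eef_rot: [[0.863, 0.5, 0.065], [-0.064, -0.019, 0.998], [0.5, -0.866, 0.016]]
wrist_force: [-5.5, -2.0, 10.8]
gripper_width: 0.173
```

```bash
python3 chk.py
```

```text
t 15.55 w 0.173 grasp rel plug frame mm [  0.75  -0.94 -15.39]
rot rel (plug frame deg) [-0.07 -0.05 -2.39]
F plug [ 0.7 -2.2 12.1] M plug [-0.28  0.1   0.06] q6 [-0.08 -0.03  2.09  0.04  0.56 -0.04]
```

jog_arm(
  increments="0 0.015 0 0 1.5 0 1; 0 0.015 0 0 1.5 0 1; 0 0.015 0 0 1.5 0 1; 0 0.01 0 0 1.5 0 1; 0 0.01 0 0 1 0 1; 0 0 0 0 1 0 1; 0 0 0 0 0 0 1; 0 0 0 0 0 0 1",
)

```text
time_s: 16.22
tcp_pos: [0.6158, 0.0289, 0.1513]
eef_rot: [[0.847, 0.5, 0.183], [-0.2, -0.019, 0.98], [0.493, -0.866, 0.084]]
wrist_force: [-11.7, -1.7, 15.8]
gripper_width: 0.174
```

```bash
python3 chk.py
```

```text
t 16.2167 w 0.174 grasp rel plug frame mm [  0.69  -0.81 -15.38]
rot rel (plug frame deg) [-7.000e-02 -1.000e-02 -1.029e+01]
F plug [-2.2 -2.1 19.5] M plug [-0.2   0.44  0.26] q6 [-0.08 -0.03  2.09  0.04  0.56  0.1 ]
```

jog_arm(
  increments="0 0 0 0 1.5 0 1; 0 0 0 0 1.5 0 1; 0 0 0 0 1.5 0 1; 0 0 0 0 1 0 1; 0 0 0 0 0.5 0 1; 0 0 0 0 0 0 1; 0 0 0 0 0 0 1; 0 0 0 0 0 0 1",
)

```text
time_s: 16.88
tcp_pos: [0.6158, 0.0289, 0.1513]
eef_rot: [[0.823, 0.5, 0.269], [-0.301, -0.019, 0.954], [0.481, -0.866, 0.135]]
wrist_force: [-11.0, -1.1, 16.9]
gripper_width: 0.174
```

Run:
```python
from chk import *
rep()
c=bot.camera('side'); cv2.imwrite('pics/s3.png',cv2.resize(c['pixels'][120:270,230:430],(800,600),interpolation=cv2.INTER_CUBIC))
```

```text
t 16.8833 w 0.174 grasp rel plug frame mm [  0.64  -0.72 -15.41]
rot rel (plug frame deg) [-7.000e-02 -1.000e-02 -1.622e+01]
F plug [-1.  -1.5 20.1] M plug [-0.1   0.44  0.44] q6 [-0.08 -0.03  2.09  0.04  0.56  0.21]
```

View pics/s3.png

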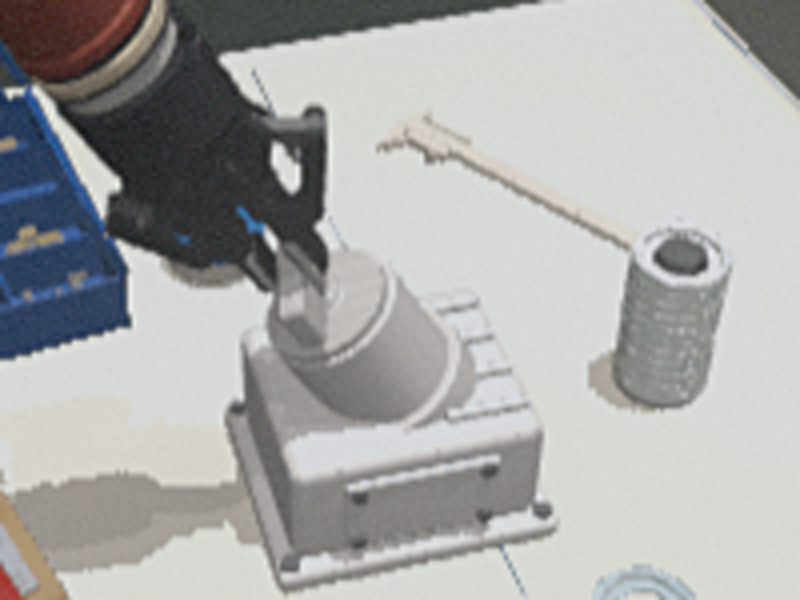

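jog_arm(
  increments="0 -0.05 0 0 0 0 1; 0 -0.05 0 0 0 0 1; 0 -0.04 0 0 0 0 0.6; 0 0 0 0 0 0 0.4; 0 0 0 0 0 0 0; 0 0 0 0 0 0 -0.5; 0 0 0 0 0 0 -1; 0 0 0 0 0 0 -1",
)

```text
time_s: 17.6
tcp_pos: [0.6147, 0.0297, 0.1495]
eef_rot: [[0.823, 0.499, 0.272], [-0.305, -0.017, 0.952], [0.479, -0.867, 0.138]]
wrist_force: [0.0, 0.2, -0.3]
gripper_width: 0.858
```

jog_arm(
  increments="0 -0.2 0 0 0 0 -1; 0 -0.5 0 0 0 0 -1; 0 -1 0 0 0 0 -1; 0 -1.5 0 0 0 0 -1; 0 -2 0 0 0 0 -1; 0 -2 0 0 0 0 -1; 0 -2 0 0 0 0 -1; 0 -1 0 0 0 0 -1",
)

```text
time_s: 18.27
tcp_pos: [0.5649, 0.0314, 0.2429]
eef_rot: [[0.819, 0.505, 0.271], [-0.304, -0.017, 0.952], [0.486, -0.863, 0.139]]
wrist_force: [-0.0, 0.6, 0.7]
gripper_width: 0.998
```

Run:
```python
from chk import *
rep()
for n in('side','wrist','scene'):
    c=bot.camera(n); a=c['pixels']; cr={'side':a[120:270,230:430],'wrist':a[100:250,220:420],'scene':a[150:270,260:420]}[n]
    cv2.imwrite(f'pics/{n}4.png',cv2.resize(cr,(640,480),interpolation=cv2.INTER_CUBIC))
    if n!='wrist':
        for t in('grease_tin','marking_paint'):
            for d in bot.boxes_of(n,t)[:1]: print(n,t,d['confidence'],to_world(c,d['centre']).round(4))
```

```text
t 18.2667 w 0.998 grasp rel plug frame mm [ 2.250e+00 -4.000e-02  8.938e+01]
rot rel (plug frame deg) [  0.06  -0.35 -16.43]
F plug [0.3 0.6 0.6] M plug [0.03 0.21 0.04] q6 [-0.08 -0.28  2.12  0.03  0.77  0.21]
side grease_tin 0.85 [0.6147 0.2517 0.0328]
side marking_paint 0.78 [ 0.6113 -0.2631  0.0566]
scene grease_tin 0.16 [0.6172 0.0286 0.1656]
scene marking_paint 0.92 [ 0.6304 -0.2419  0.0574]
```

View pics/side4.png

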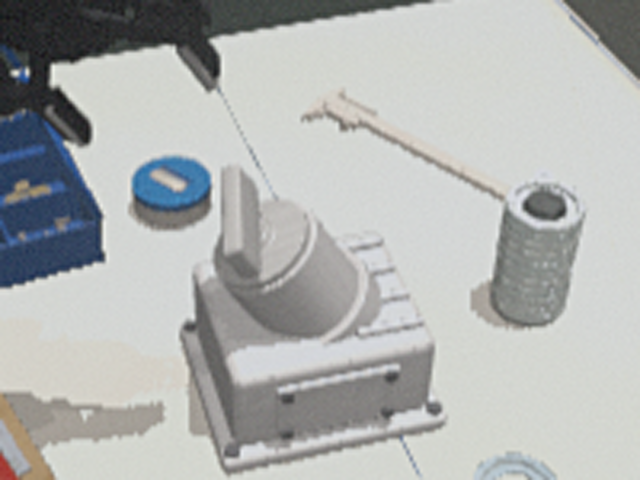

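View pics/wrist4.png

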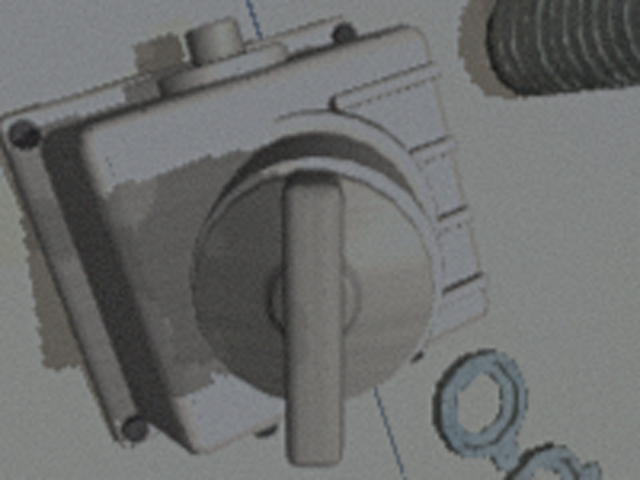

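View pics/scene4.png

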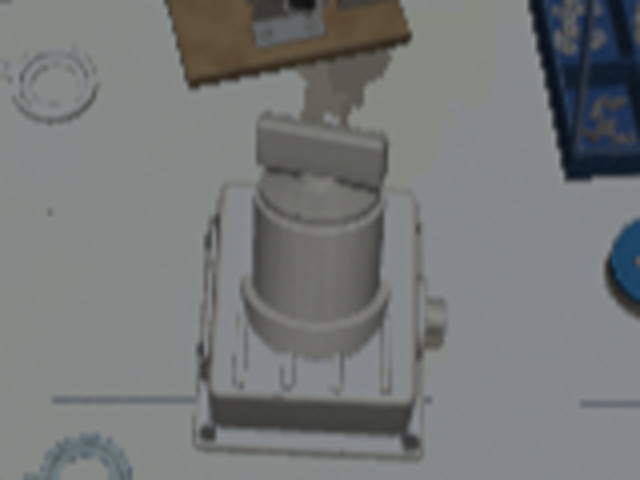

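```bash
python3 -c "
from workcell import bot
print(bot.job_done())"
```

```text
the job is handed in; nothing more can be done
None
```

The plug is screwed in and appears fully seated. I let go, backed the arm off along the axis, and handed the job in at about 18.5 s of the 42 s allowed.

- **Drop:** I gripped the wing handle and pressed it inward with about 10 N. I turned it anticlockwise about 52°, and it then dropped 11.9 mm into the thread start.
- **Screwing down:** I turned it clockwise about 68° in all. It sank by about 0.1 mm per degree, as the lead predicts. The axial travel then stopped 16.6 mm below the start position, against an expected 16.5 mm, while the press rose to about 20 N and the torque to 0.4 N m.
- **Last checks:** After release, the side, scene and wrist views all show the flange closed on the rim, with the gripper well clear and the wrist force at zero. No reading at the end of a move showed more than about 21 N at the wrist. The bottle was found within about 5 mm of its first position, and so was the tin from the side camera.
- **What disagreed:**
  - The scene camera gave a low-confidence (0.16) false hit for the tin on the plug itself. I ignored it, because both pictures show the tin where it stood.
  - My sideways estimate of the plug's axis drifted by 1–2 mm from where the gripper stood, with side forces of no more than about 5 N.
  - I did not measure the final centring and squareness numerically. They rest on the pictures and the axial stop.

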